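# Empty the tumbler drum and fit the key to its liner nut

## Robot

A 6-joint arm with a two-finger parallel gripper is mounted at the origin on the work surface; the furniture and walls round the work are solid. World frame = base frame: x ahead of the robot, y to its left, z up, the work surface at z = 0. Lengths are in m, angles in rad, forces in N, time in s.
With the tool pointing down it reaches from about 0.3 to 0.875 m from the base axis. Payload 6.4 kg.
Tool frame: the origin (TCP) lies on the centre line of the jaws, within the pads' length; the fingertips stand 19 mm ahead of it and the grasp point (between the pads) is the TCP (ctrl.nose_length is the z of the fingertips in the tool frame, in m); z points along the fingers, y is the line along which they close (so a half turn about z gives the same grasp; the last joint's range is limited). The gripper opens to 88 mm and grips with 3 to 60 N. Pads are 18 mm wide; open, the fingers measure 123 mm over their backs; the gripper's body (75 mm by 187 mm) begins 45 mm behind the grasp point.
Start: joints at [-1.331, 0.181, 1.607, -0, 1.354, -0.206], TCP at [0.248, -0.519, 0.258] pointing down, gripper open.
Joint ranges: [-2.99, 2.99], [-0.89, 2.07], [0.3, 2.58], [-1.14, 4.28], [0, 2.63], [-3.12, 3.12]. Speed limits (rad/s): [2.57, 2.57, 3.01, 3.14, 3.14, 3.14].

## Interface

Orientations are given as a unit quaternion [x, y, z, w].
In Python, from cell import ctrl gives the robot as it stands.
- The arm moves only by the tool shift_gripper, called after ">>>" as name(argument=value, ...), one argument or row to a line, values as JSON. Schema: {"type":"object","properties":{"offsets":{"type":"array","items":{"type":"array","items":{"type":"number"},"minItems":6,"maxItems":6},"minItems":1,"maxItems":20},"finger_gap":{"type":"number"},"force":{"type":"number"},"only":{"type":"string"},"quiet":{"type":"boolean"},"lines":{"type":"string"}},"required":["offsets"],"additionalProperties":false}. offsets is a list of rows, 1 to 20 of them, each of 6 numbers: dx, dy, dz in m, then a rotation vector rx, ry, rz in rad; each row shifts and turns the commanded pose from where the row before left it, along the tool's axes as they then stand; what a row does not reach is not made up. A row lasts 1/10 s, in which the tool goes at most 0.05 m and 0.15 rad, less where a joint would pass 70% of its speed; a pose out of reach is approached as far as the arm can. finger_gap is the finger opening in m, set as the call begins (left out keeps the last). The fingers move at their own pace and stop on an object; force is the grip in N (left out, the last holds). Time passes only in rows, so rows that do not move let the fingers close. The tool returns the time, the measured TCP pose, the force, the opening and the grip force at its end. only (a regular expression) keeps the lines of the reply that match it, lines (a string "A,B") keeps lines A to B, and quiet returns only ok. Input that does not fit is refused with a message, and nothing moves.
- ctrl.sense(): the state, without advancing time (a new reading comes with each control period).
- ctrl.get_image(name): name is "scene" or "top" or "wrist"; returns the picture (420x560x3 uint8, blue, green, red); there is no depth.
- ctrl.get_calibration(name): a dict with "mtx" (3x3 intrinsics, pixels), "k1" (the pictures are not rectified: a ray, as slopes to the right and down, at radius r is drawn at 1 + k1 r^2 times it, then the intrinsics apply), "rvec" (rotation vector, rad) and "tvec" (3), from world to camera coordinates, as OpenCV has them. Camera axes: x right, y down, z forward; pixel columns grow to the right and rows downward; lengths in m; the calibration is good to about 2 mm. A picture is of the moment at which its call begins: read the wrist's pose just before it. get_calibration takes no time and is no camera call; for the wrist camera it gives the pose at the moment of the call.
- ctrl.finish_job(): hands the job in; it is judged then, once.
The state is a dict: "clock": time; "qpos": joint angles; "dq": joint speeds; "tau": joint torques, N m; "tcp_pos": TCP position; "orientation": TCP orientation; "force": force on the tool from outside, world axes, zero at the start; "ft_torque": the same for the moment, N m; "opening": finger opening in m; "grasp_force": force on a finger pad.
Only numpy, scipy, OpenCV 4.12 (cv2) and the standard library are available. Lean on these libraries where they do the work, as an engineer would, in place of code of your own. Each camera call takes 0.05 s, during which the arm holds its last target. There are 200 camera calls.

## Task

The liner of the small polishing tumbler is to be changed: tip the drum by its lever until all the polishing media has fallen into the metal pan, then swing it back fully upright against its stop. Then find out which of the three socket keys in the rack fits the nut on the drum's floor: try them on it, stand each one that does not fit back upright in the rack, and finish with the right key pushed fully home on the nut and still held in the gripper, ready to turn. Do not disturb the two plaster models and the powder jar.

Things in the scene. Friction and masses are not known exactly. Their poses are not given: they have to be found in the camera images.
- drum (a joint): tilt of the drum in rad: 0 = upright on its stop, mouth up; grows to the end stop at 2.35 as the mouth goes over towards the pan. Friction (0.3 N m) holds it where it is left. The drum is an open steel pot 66 mm tall, inside 100 mm across at the mouth and 80 mm at the floor; upright, its rim is 163 mm above the worktop
- tilt_axis (a point): point on the axis about which drum and lever tilt, 130 mm above the worktop, in the plane in which the lever's grip swings on a circle of 105 mm about it. Its x runs along the tilting axis, y towards the pan, z up; it does not move
- lever_grip (a point): middle of the lever's black round grip bar (14 mm thick, 50 mm of it free, parallel to the tilting axis), on the robot's side and rigid with the drum. With the drum upright it lies on the side away from the pan, 25 degrees above level as seen from the axis; it swings over the top towards the pan. The bar can turn between the fingers
- nut_seat (a point): brass hex nut in the middle of the drum's floor, 22 mm across flats, 14 mm tall, top bevelled. Point: centre of the nut's underside, where the rim of a fully seated socket comes to lie; 106 mm above the worktop and 57 mm below the drum's rim when upright. z: the nut's axis, out of the mouth; two corners lie on its x axis, flats face y
- tumbler: the fixed tumbler: a pale column (124 mm along x, 100 mm along y, 156 mm tall, centred 141 mm to -y) with two fork arms that carry the steel drum. Origin: on the worktop right below the drum's centre and tilting axis; +y points to the pan's side, -x to the lever's side
- pan: shallow open metal pan that stays put, beside and partly under the drum, on the side to which it tips: 180 mm along its x, 240 mm along its y, 50 mm tall, walls 3 mm. Origin: centre of its underside
- rack: fixed pale wooden rack, 200 x 64 x 32 mm, with three round holes 40 mm across and 24 mm deep (bottom 8 mm above the worktop) in a row along its x axis at -62, 0 and 62 mm. Origin: centre of its underside
- media_1: piece of polishing media, a green cone, 19 mm across its base and 16 mm tall, 12 g; at the start in the drum. Origin: centre of one end face
- media_2: piece of polishing media, a brown three-cornered chip, 20 mm a side and 11 mm thick, 12 g; at the start in the drum. Origin: centre of one end face
- media_3: piece of polishing media, a cream cylinder, 15 mm across and 16 mm long, 12 g; at the start in the drum. Origin: centre of one end face
- media_4: piece of polishing media, a green cone, 19 mm across its base and 16 mm tall, 12 g; at the start in the drum. Origin: centre of one end face
- media_5: piece of polishing media, a brown three-cornered chip, 20 mm a side and 11 mm thick, 12 g; at the start in the drum. Origin: centre of one end face
- media_6: piece of polishing media, a cream cylinder, 15 mm across and 16 mm long, 12 g; at the start in the drum. Origin: centre of one end face
- media_7: piece of polishing media, a brown three-cornered chip, 20 mm a side and 11 mm thick, 12 g; at the start in the drum. Origin: centre of one end face
- key_a: socket key standing socket down in the rack, 126 mm long, 0.16 kg: steel socket 34 mm across, 24 mm long; 12 mm shank; flat blue handle from 70 to 126 mm above the mouth, 34 mm wide along x, 17 mm thick along y (pinch along y). Origin: centre of the socket's mouth, its lower end; z up to the handle. Hexagonal bore 17 mm deep with a flared mouth; two corners lie on the x axis, flats face y
- key_b: a second key that looks just like key_a, same sizes and axes. Which of the three fits only trying shows: one bore goes over the nut with 1.6 mm of play, the other two are too small and stop on top of the nut, 11 mm or more short of home
- key_c: a third key that looks just like key_a, same sizes and axes; only the bore, hidden underneath, may differ
- upper_cast: bystander: a small plaster jaw model, 46 x 58 x 24 mm, loose. Origin: centre of its underside
- lower_cast: bystander: another plaster jaw model, 50 x 63 x 24 mm, loose. Origin: centre of its underside
- jar: bystander: a round white powder jar with its lid on, 50 mm across, 41 mm tall, loose. Origin: centre of its underside

How it is judged:
By the outcome, as a careful person would: the job done as asked, in the order asked, and still so for the second after the job is handed in, while the arm keeps its last pose, push and grip.
It also fails if it takes over 72 s, if anything falls off the work surface, if the arm or the gripper's body presses on something with over 40 N, if the wrist force passes 120 N, or if a joint passes its speed limit or range.

## Working session

There is one attempt and no reset: what is moved stays moved. The work goes in short steps, Python scripts to look and compute and a tool call to move; the robot and the scene stay as the last step left them, time stands still between calls to the robot, and variables do not carry over. Pictures are saved under pics/ and viewed, at most 10 in all, crops included, and the job is handed in when it is done.

```bash
ls; mkdir -p pics
```

Run:
```python
from cell import ctrl
import cv2
for n in("scene","top"):
    im=ctrl.get_image(n); cv2.imwrite(f"pics/{n}0.png",im)
    c=ctrl.get_calibration(n); print(n,c)
print(ctrl.sense())
```

Run:
```python
import cv2
for n in("scene","top"):
    im=cv2.imread(f"pics/{n}0.png"); cv2.imwrite(f"pics/{n}0b.png",cv2.resize(im,(800,600),interpolation=cv2.INTER_CUBIC))
```

```text
(no output)
```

View pics/top0b.png

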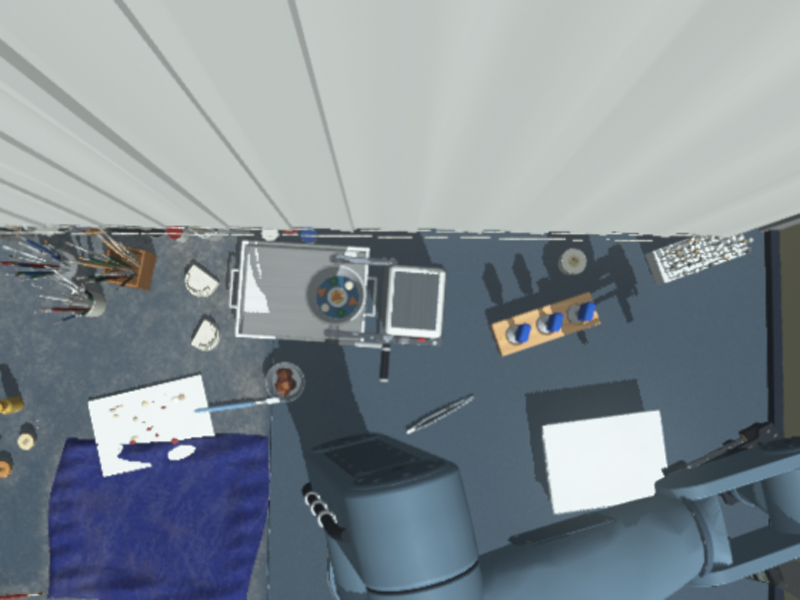

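View pics/scene0b.png

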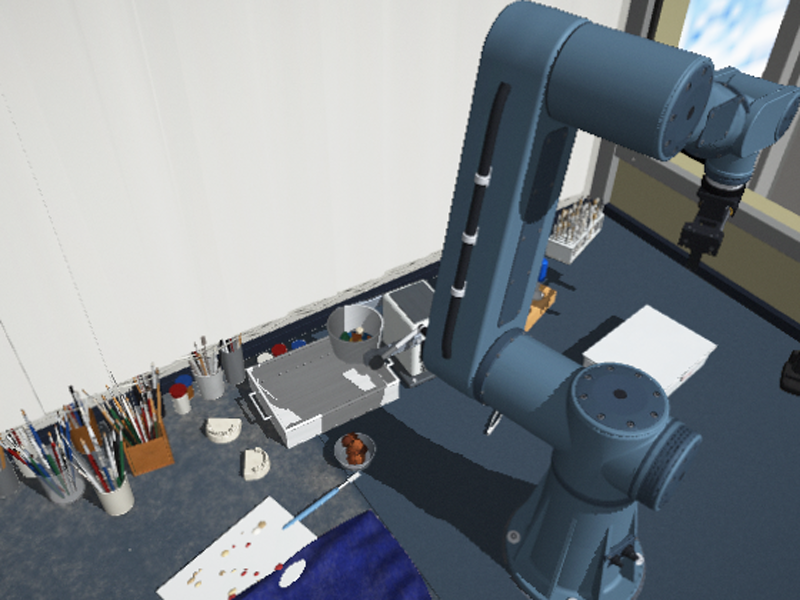

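The top view shows the drum at about (337,294), the lever grip at (384,365), the keys at (518–585, 310–333), the jar at (572,262) and the casts at (202,280) and (205,333). The scene view agrees. Next I'll enlarge the tumbler and rack.

Create h.py:
```python
import numpy as np, cv2
from cell import ctrl
from scipy.spatial.transform import Rotation as R
def ray(n,uv,c=None):
    c=c or ctrl.get_calibration(n)
    K=np.array(c["mtx"]); d=np.array([c["k1"],0,0,0,0.])
    p=cv2.undistortPoints(np.array([[uv]],float),K,d)[0,0]
    Rm=cv2.Rodrigues(c["rvec"])[0]; o=-Rm.T@c["tvec"]
    return o,Rm.T@np.array([p[0],p[1],1])
def at(n,uv,z,c=None):
    o,d=ray(n,uv,c); return o+d*(z-o[2])/d[2]
def proj(n,P,c=None):
    c=c or ctrl.get_calibration(n)
    return cv2.projectPoints(np.array(P,float).reshape(-1,3),c["rvec"],c["tvec"],np.array(c["mtx"]),np.array([c["k1"],0,0,0,0.]))[0][:,0]
```

Run:
```python
import cv2
im=cv2.imread("pics/top0.png")
cr=im[155:285,155:435]   # 280 x130
cv2.imwrite("pics/topc.png",cv2.resize(cr,(800,371),interpolation=cv2.INTER_CUBIC))
from h import *
s=.7
for k,uv,z in[("drum rim",(337,294),.163),("grip",(384,365),.175),("ka",(518,333),.134),("kb",(550,322),.134),("kc",(583,312),.134),("jar",(572,262),.041)]:
    print(k,at("top",np.array(uv)*s,z))
```

```text
drum rim [0.51934505 0.09336855 0.163     ]
grip [0.39674538 0.00919257 0.175     ]
ka [ 0.45627554 -0.22937187  0.134     ]
kb [ 0.47671384 -0.28693042  0.134     ]
kc [ 0.49546233 -0.34664766  0.134     ]
jar [ 0.59680522 -0.34940612  0.041     ]
```

View pics/topc.png

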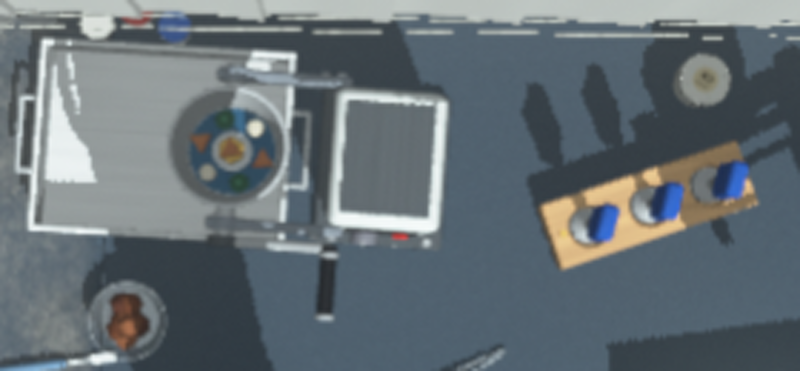

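The crop shows the drum rim centred at (230,146), the column-top corners (334,88), (448,95), (440,234), (330,226), the lever bar (328,250)–(324,319), and the rack corners (740,140), (541,205), (562,270), (757,205).

Run:
```python
from h import *
f=lambda u,v,z: at("top",(155+(u+.5)/2.857-.5,155+(v+.5)/2.857-.5),z).round(4)
C=[f(*p,.156) for p in[(334,88),(448,95),(440,234),(330,226)]]
print("col",C,np.mean(C,0),[np.linalg.norm(C[i]-C[i-1]) for i in range(4)])
ex=(C[0]-C[3]+C[1]-C[2]);ex/=np.linalg.norm(ex); ey=(C[0]-C[1]+C[3]-C[2]); ey/=np.linalg.norm(ey)
yaw=np.arctan2(ex[1],ex[0]);yaw2=np.arctan2(-ey[0],ey[1]);print("yaw",yaw,yaw2)
drum=f(230,146,.163);print("drum",drum, "from col",np.mean(C,0)+.141*ey)
print("grip ends",f(328,250,.178),f(324,319,.178))
Rk=[f(*p,.032) for p in[(740,140),(541,205),(562,270),(757,205)]]
m=np.mean(Rk,0);d=Rk[0]-Rk[1]+Rk[3]-Rk[2];print("rack",m,np.linalg.norm(d)/2,np.arctan2(d[1],d[0]))
d/=np.linalg.norm(d)
print([m+d*k for k in(-.062,0,.062)])
print("pan",[f(*p,.05) for p in [(42,42),(297,55),(268,245),(30,230)]])
```

```text
col [array([0.5726, 0.0048, 0.156 ]), array([ 0.5678, -0.096 ,  0.156 ]), array([ 0.4451, -0.0901,  0.156 ]), array([0.4508, 0.0066, 0.156 ])] [ 0.509075 -0.043675  0.156   ] [np.float64(0.12181329976648693), np.float64(0.10091422099981746), np.float64(0.12284176814097066), np.float64(0.09686784812310016)]
yaw -0.03148243720246641 -0.05311455239267931
drum [0.5194 0.0952 0.163 ] from col [0.51656063 0.09712616 0.156     ]
grip ends [0.4295 0.008  0.178 ] [0.3702 0.0106 0.178 ]
rack [ 0.478325 -0.3011    0.032   ] 0.201489435206911 -1.242061659322879
[array([ 0.45830857, -0.24242   ,  0.032     ]), array([ 0.478325, -0.3011  ,  0.032   ]), array([ 0.49834143, -0.35978   ,  0.032     ])]
pan [array([0.625 , 0.2844, 0.05  ]), array([0.6158, 0.0404, 0.05  ]), array([0.4346, 0.0649, 0.05  ]), array([0.4454, 0.2907, 0.05  ])]
```

Add to h.py:
```python
def down(h): # tool down, tool x at heading h
    c,s=np.cos(h),np.sin(h); return R.from_matrix(np.array([[c,s,0],[s,-c,0],[0,0,-1.]]))
def go(P,rot,frm=None):
    s=ctrl.sense(); p,q=(np.array(s["tcp_pos"]),R.from_quat(s["orientation"])) if frm is None else frm
    print("shift",q.inv().apply(np.array(P)-p).round(4),"then rot",(q.inv()*rot).as_rotvec().round(4))
```

Run:
```python
from h import *
go([.398,.006,.29],down(-.045))
```

```text
shift [ 0.3616 -0.4084 -0.0324] then rot [-1.600e-03  1.000e-04  4.908e-01]
```

>>> shift_gripper(
  offsets=[
    [0.0258,-0.0292,-0.0023,0,0,0],
    [0.0258,-0.0292,-0.0023,0,0,0],
    [0.0258,-0.0292,-0.0023,0,0,0],
    [0.0258,-0.0292,-0.0023,0,0,0],
    [0.0258,-0.0292,-0.0023,0,0,0],
    [0.0258,-0.0292,-0.0023,0,0,0],
    [0.0258,-0.0292,-0.0023,0,0,0],
    [0.0258,-0.0292,-0.0023,0,0,0],
    [0.0258,-0.0292,-0.0023,0,0,0],
    [0.0258,-0.0292,-0.0023,0,0,0],
    [0.0258,-0.0292,-0.0023,0,0,0],
    [0.0258,-0.0292,-0.0023,0,0,0],
    [0.0258,-0.0292,-0.0023,0,0,0],
    [0.0258,-0.0292,-0.0023,0,0,0],
    [0,0,0,0,0,0.1227],
    [0,0,0,0,0,0.1227],
    [0,0,0,0,0,0.1227],
    [0,0,0,0,0,0.1227],
    [0,0,0,0,0,0],
  ],
  finger_gap=0.05,
)

```text
clock: 2.0
tcp_pos: [0.3973, 0.0059, 0.2896]
orientation: [1.0, -0.023, -0.0, -0.0]
force: [-0.7, -0.6, -0.3]
opening: 0.0505
grasp_force: 0.0
```

Run:
```python
from h import *
c=ctrl.get_calibration("wrist"); im=ctrl.get_image("wrist"); cv2.imwrite("pics/w1.png",im)
s=ctrl.sense(); print(s["tcp_pos"],s["orientation"],s["qpos"],s["clock"])
import pickle; pickle.dump(c,open("w1.pkl","wb"))
```

```text
[0.39738434 0.00587581 0.28965854] [ 9.99776865e-01 -2.11221569e-02 -2.61270685e-04 -7.72592201e-05] [-2.86151707e-01 -2.74716087e-01  1.97864105e+00  1.23593885e-05
  1.43821246e+00  1.32689044e+00] 2.05
```

View pics/w1.png

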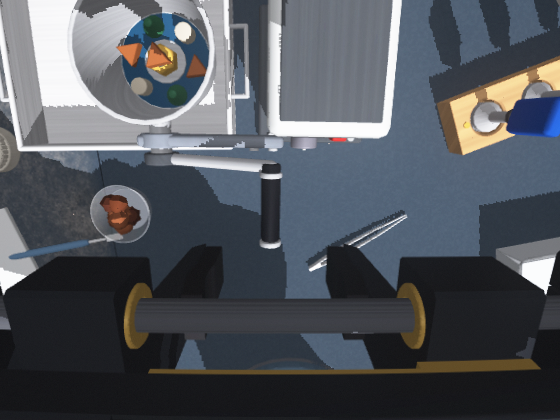

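The wrist view shows the black grip bar from (271,177) to (271,240), the drum rim at about (142,55), and the nut near (165,62).

Run:
```python
from h import *
import pickle
c=pickle.load(open("w1.pkl","rb"))
a=at("wrist",(271,178),.174,c);b=at("wrist",(271,240),.174,c);print(a,b,(a+b)/2, b-a)
print("rim",at("wrist",(69,50),.163,c),at("wrist",(215,55),.163,c),"rim bottom",at("wrist",(140,125),.163,c))
print("nut top",at("wrist",(166,61),.12,c))
print("col top near edge",at("wrist",(272,136),.156,c),at("wrist",(387,135),.156,c))
print("keyb",at("wrist",(487,118),.032,c))
go([*((a+b)/2)[:2],.174],down(-.045))
```

```text
[0.42336044 0.00728373 0.174     ] [0.37426265 0.00964729 0.174     ] [0.39881155 0.00846551 0.174     ] [-0.0490978   0.00236357  0.        ]
rim [0.52227612 0.14899047 0.163     ] [0.51231087 0.04320069 0.163     ] rim bottom [0.46649771 0.10412395 0.163     ]
nut top [0.51775744 0.09172709 0.12      ]
col top near edge [0.45308401 0.00523097 0.156     ] [ 0.45005682 -0.08426406  0.156     ]
keyb [ 0.45760546 -0.24199975  0.032     ]
shift [ 0.0014 -0.0026  0.1157] then rot [-0.0001  0.0005  0.0028]
```

>>> shift_gripper(
  offsets=[
    [0.0007,-0.0013,0.04,0,0,0],
    [0.0007,-0.0013,0.04,0,0,0],
    [0,0,0.025,0,0,0],
    [0,0,0.0107,0,0,0],
    [0,0,0,0,0,0],
  ],
)

```text
clock: 2.55
tcp_pos: [0.3982, 0.0085, 0.1731]
orientation: [1.0, -0.022, -0.001, -0.0]
force: [-0.4, 0.3, 0.3]
opening: 0.0501
grasp_force: 0.0
```

>>> shift_gripper(
  offsets=[
    [0,0,0,0,0,0],
    [0,0,0,0,0,0],
    [0,0,0,0,0,0],
    [0,0,0,0,0,0],
  ],
  finger_gap=0.005,
  force=20,
)

```text
clock: 2.95
tcp_pos: [0.3996, 0.0082, 0.1751]
orientation: [1.0, -0.022, 0.001, 0.0]
force: [0.6, 0.2, -0.1]
opening: 0.0202
grasp_force: 0.0
```

>>> shift_gripper(
  offsets=[
    [0,0,0,0,0,0],
    [0,0,0,0,0,0],
    [0,0,0,0,0,0],
  ],
)

```text
clock: 3.25
tcp_pos: [0.3995, 0.0089, 0.1748]
orientation: [1.0, -0.023, 0.001, -0.001]
force: [-0.8, 5.7, 6.0]
opening: 0.0129
grasp_force: 19.4
```

Run:
```python
import numpy as np
a=np.radians(np.linspace(155,20.4,19)); y=.105*np.cos(a);z=.105*np.sin(a)
print([[0,-round(p,4),-round(q,4)] for p,q in zip(np.diff(y),np.diff(z))])
```

```text
[[0, np.float64(-0.0066), np.float64(-0.012)], [0, np.float64(-0.0081), np.float64(-0.011)], [0, np.float64(-0.0095), np.float64(-0.0099)], [0, np.float64(-0.0107), np.float64(-0.0086)], [0, np.float64(-0.0117), np.float64(-0.0071)], [0, np.float64(-0.0125), np.float64(-0.0055)], [0, np.float64(-0.0131), np.float64(-0.0039)], [0, np.float64(-0.0135), np.float64(-0.0021)], [0, np.float64(-0.0137), np.float64(-0.0003)], [0, np.float64(-0.0136), np.float64(0.0014)], [0, np.float64(-0.0133), np.float64(0.0032)], [0, np.float64(-0.0128), np.float64(0.0049)], [0, np.float64(-0.012), np.float64(0.0065)], [0, np.float64(-0.0111), np.float64(0.008)], [0, np.float64(-0.0099), np.float64(0.0094)], [0, np.float64(-0.0086), np.float64(0.0106)], [0, np.float64(-0.0072), np.float64(0.0117)], [0, np.float64(-0.0056), np.float64(0.0125)]]
```

>>> shift_gripper(
  offsets=[
    [0,-0.0066,-0.012,0,0,0],
    [0,-0.0081,-0.011,0,0,0],
    [0,-0.0095,-0.0099,0,0,0],
    [0,-0.0107,-0.0086,0,0,0],
    [0,-0.0117,-0.0071,0,0,0],
    [0,-0.0125,-0.0055,0,0,0],
    [0,-0.0131,-0.0039,0,0,0],
    [0,-0.0135,-0.0021,0,0,0],
    [0,-0.0137,-0.0003,0,0,0],
  ],
)

```text
clock: 4.15
tcp_pos: [0.4046, 0.1063, 0.2353]
orientation: [1.0, -0.023, 0.001, 0.002]
force: [4.8, -7.1, -2.9]
opening: 0.0135
grasp_force: 20.1
```

>>> shift_gripper(
  offsets=[
    [0,-0.0136,0.0014,0,0,0],
    [0,-0.0133,0.0032,0,0,0],
    [0,-0.0128,0.0049,0,0,0],
    [0,-0.012,0.0065,0,0,0],
    [0,-0.0111,0.008,0,0,0],
    [0,-0.0099,0.0094,0,0,0],
    [0,-0.0086,0.0106,0,0,0],
    [0,-0.0072,0.0117,0,0,0],
    [0,-0.0056,0.0125,0,0,0],
    [0,0,0,0,0,0],
    [0,0,0,0,0,0],
    [0,0,0,0,0,0],
    [0,0,0,0,0,0],
    [0,0,0,0,0,0],
  ],
)

```text
clock: 5.55
tcp_pos: [0.4094, 0.2003, 0.1666]
orientation: [1.0, -0.023, 0.002, 0.001]
force: [6.2, -4.7, -4.7]
opening: 0.0116
grasp_force: 20.2
```

Run:
```python
from h import *
im=ctrl.get_image("top"); w=ctrl.get_image("wrist")
a=cv2.resize(im[150:260,130:330],(800,440),interpolation=cv2.INTER_CUBIC);cv2.imwrite("pics/t2.png",a)
```

```text
(no output)
```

View pics/t2.png

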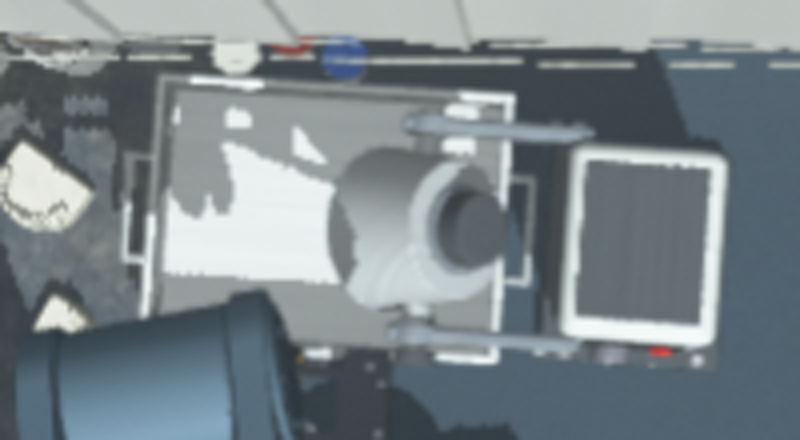

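The drum is tipped over the pan, but its mouth hides the media. I'll press on to the end stop, hold, then swing back.

>>> shift_gripper(
  offsets=[
    [0,-0.0015,0.004,0,0,0],
    [0,0,0,0,0,0],
    [0,0,0,0,0,0],
    [0,0,0,0,0,0],
    [0,0,0,0,0,0],
    [0,0.0015,-0.004,0,0,0],
    [0,0.0056,-0.0125,0,0,0],
    [0,0.0072,-0.0117,0,0,0],
    [0,0.0086,-0.0106,0,0,0],
    [0,0.0099,-0.0094,0,0,0],
    [0,0.0111,-0.008,0,0,0],
    [0,0.012,-0.0065,0,0,0],
    [0,0.0128,-0.0049,0,0,0],
    [0,0.0133,-0.0032,0,0,0],
    [0,0.0136,-0.0014,0,0,0],
  ],
)

```text
clock: 7.15
tcp_pos: [0.4022, 0.1072, 0.2323]
orientation: [1.0, -0.023, -0.002, -0.0]
force: [3.8, 1.5, -16.0]
opening: 0.0124
grasp_force: 21.1
```

>>> shift_gripper(
  offsets=[
    [0,0.0137,0.0003,0,0,0],
    [0,0.0135,0.0021,0,0,0],
    [0,0.0131,0.0039,0,0,0],
    [0,0.0125,0.0055,0,0,0],
    [0,0.0117,0.0071,0,0,0],
    [0,0.0107,0.0086,0,0,0],
    [0,0.0095,0.0099,0,0,0],
    [0,0.0081,0.011,0,0,0],
    [0,0.0066,0.012,0,0,0],
    [0,0.001,0.003,0,0,0],
    [0,0,0,0,0,0],
  ],
)

```text
clock: 8.25
tcp_pos: [0.3969, 0.009, 0.17]
orientation: [1.0, -0.023, -0.003, -0.002]
force: [-4.5, 9.0, 0.1]
opening: 0.0121
grasp_force: 19.7
```

>>> shift_gripper(
  offsets=[
    [0,0.001,0.003,0,0,0],
    [0,0,0,0,0,0],
    [0,0,0,0,0,0],
  ],
)

```text
clock: 8.55
tcp_pos: [0.3978, 0.0089, 0.1685]
orientation: [1.0, -0.022, -0.002, -0.003]
force: [-6.7, 15.0, 12.4]
opening: 0.0113
grasp_force: 18.8
```

>>> shift_gripper(
  offsets=[
    [0,0,0.005,0,0,0],
    [0,0,0,0,0,0],
  ],
)

```text
clock: 8.75
tcp_pos: [0.3994, 0.0088, 0.1648]
orientation: [1.0, -0.022, 0.0, -0.003]
force: [-4.3, 16.5, 17.8]
opening: 0.0113
grasp_force: 20.0
```

>>> shift_gripper(
  offsets=[
    [0,0,-0.003,0,0,0],
    [0,0,0,0,0,0],
    [0,0,0,0,0,0],
    [0,0,0,0,0,0],
    [0,0,0,0,0,0],
    [0,0,0,0,0,0],
  ],
  finger_gap=0.06,
)

```text
clock: 9.35
tcp_pos: [0.3989, 0.0062, 0.166]
orientation: [1.0, -0.023, -0.0, -0.0]
force: [-0.1, -0.4, -0.2]
opening: 0.0572
grasp_force: 0.0
```

Run:
```python
from h import *
s=ctrl.sense();print(s["tcp_pos"])
go([.455,.09,.34],down(-.048))
```

```text
[0.39888762 0.00618517 0.16604916]
shift [ 0.0522 -0.0863 -0.174 ] then rot [0.     0.0004 0.0027]
```

>>> shift_gripper(
  offsets=[
    [0,0,-0.04,0,0,0],
    [0,0,-0.04,0,0,0],
    [0,0,-0.04,0,0,0],
    [0.02,-0.025,-0.03,0,0,0],
    [0.025,-0.03,-0.024,0,0,0],
    [0.025,-0.035,0,0,0,0],
    [0,0,0,0,0,0.002],
    [0,0,0,0,0,0],
  ],
)

```text
clock: 10.15
tcp_pos: [0.4728, 0.0935, 0.3395]
orientation: [1.0, -0.023, -0.001, 0.0]
force: [0.2, -0.7, -0.0]
opening: 0.0602
grasp_force: 0.0
```

Run:
```python
from h import *
import pickle
c=ctrl.get_calibration("wrist"); im=ctrl.get_image("wrist"); cv2.imwrite("pics/w2.png",im)
s=ctrl.sense(); print(s["tcp_pos"],s["clock"])
pickle.dump(c,open("w2.pkl","wb"))
cv2.imwrite("pics/w2b.png",cv2.resize(im,(800,600),interpolation=cv2.INTER_CUBIC))
```

```text
[0.47244277 0.09295165 0.33946472] 10.2
```

View pics/w2b.png

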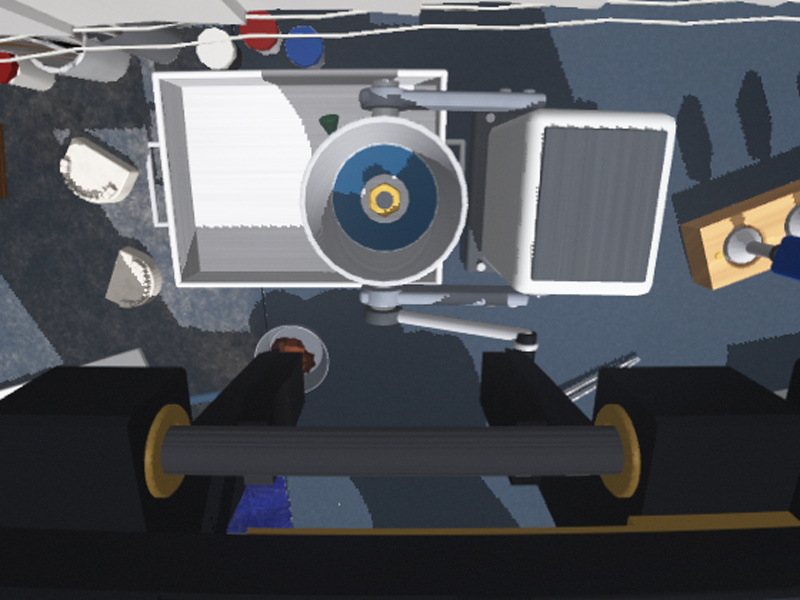

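The drum is empty and upright; the rim is centred near (385,200), the nut at (385,200), and one green piece of media shows in the pan. I'll enlarge the nut, and move over the rack for the key view in the same step.

Run:
```python
from h import *
go([.42,-.29,.33],down(-.048))
```

```text
shift [-0.0346  0.385   0.0097] then rot [0.0004 0.0018 0.0017]
```

>>> shift_gripper(
  offsets=[
    [0,0.038,0,0,0,0],
    [0,0.038,0,0,0,0],
    [0,0.038,0,0,0,0],
    [0,0.038,0,0,0,0],
    [-0.005,0.038,0,0,0,0],
    [-0.01,0.038,0,0,0,0],
    [-0.01,0.038,0,0,0,0],
    [-0.01,0.038,0,0,0,0],
    [0,0.038,0,0,0,0],
    [0,0.038,0,0,0,0],
    [0,0,0,0,0,0],
    [0,0,0,0,0,0],
  ],
)

```text
clock: 11.4
tcp_pos: [0.4188, -0.2856, 0.3398]
orientation: [1.0, -0.025, -0.0, -0.001]
force: [-0.1, 0.6, 0.6]
opening: 0.0599
grasp_force: 0.0
```

Run:
```python
from h import *
import pickle
c=ctrl.get_calibration("wrist"); im=ctrl.get_image("wrist"); cv2.imwrite("pics/w3.png",im)
s=ctrl.sense(); print(s["tcp_pos"],s["orientation"],s["clock"])
pickle.dump(c,open("w3.pkl","wb"))
w2=cv2.imread("pics/w2.png")
n=cv2.resize(w2[110:170,240:300],(600,600),interpolation=cv2.INTER_CUBIC)
cv2.imwrite("pics/nut.png",n)
cv2.imwrite("pics/w3b.png",cv2.resize(im[0:270,100:460],(800,600),interpolation=cv2.INTER_CUBIC))
```

```text
[ 0.41917657 -0.28475192  0.33991718] [ 9.99702830e-01 -2.43715870e-02 -2.86189802e-04 -4.42263161e-04] 11.45
```

View pics/nut.png

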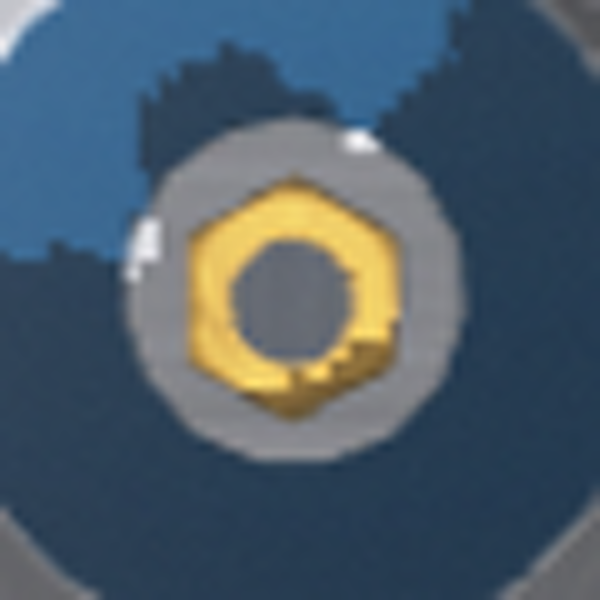

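View pics/w3b.png

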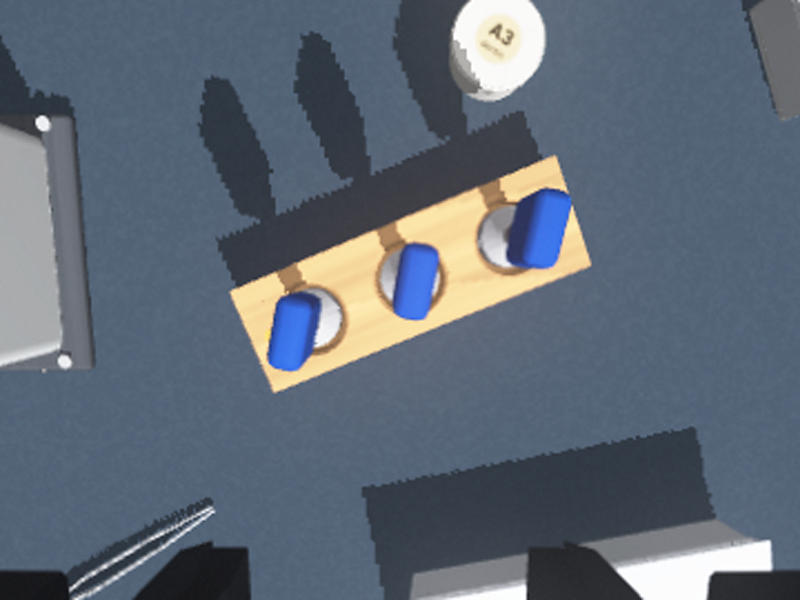

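The nut's corners lie at (293,178) and (293,420) in the crop, so its x axis follows the tumbler's x axis (yaw about -0.048). The three blue handles are at (295,332), (416,282) and (540,228) with the jar behind. I'll fit each handle's projected box to the blue mask.

Create fit.py:
```python
from h import *
import pickle
from scipy.optimize import minimize
def fit(im,c,z0=.008):
    hsv=cv2.cvtColor(im,cv2.COLOR_BGR2HSV)
    m=cv2.inRange(hsv,(105,150,60),(130,255,255)); m[260:]=0
    n,lab,st,ce=cv2.connectedComponentsWithStats(m)
    out=[]
    for i in range(1,n):
        if st[i,4]<250: continue
        x,y,w,h=st[i,:4]; S=6; M=cv2.resize((lab==i).astype(np.uint8)[y-8:y+h+8,x-8:x+w+8],None,fx=S,fy=S,interpolation=cv2.INTER_LINEAR)
        def cost(p):
            t=p[2]; e=np.array([np.cos(t),np.sin(t)]); f=np.array([-e[1],e[0]])
            B=[[*(p[:2]+a*e*.017+b*f*.0085),z] for z in(z0+.07,z0+.126) for a in(-1,1) for b in(-1,1)]
            q=(proj("wrist",B,c)-[x-8,y-8]+.5)*S-.5
            I=np.zeros_like(M); cv2.fillConvexPoly(I,cv2.convexHull(np.round(q*16).astype(np.int32)),1,shift=4)
            return (I!=M).sum()/M.sum()
        g=at("wrist",ce[i],z0+.11,c)[:2]
        best=min((minimize(cost,[*g,t],method="Nelder-Mead",options=dict(initial_simplex=[[*g,t],[g[0]+.004,g[1],t],[g[0],g[1]+.004,t],[*g,t+.15]])) for t in(-.05,-.25,-.45)),key=lambda r:r.fun)
        out.append(best.x); print(ce[i].round(1),st[i,4],best.x.round(4),round(best.fun,3))
    return out
```

Run:
```python
from fit import *
c=pickle.load(open("w3.pkl","rb")); fit(cv2.imread("pics/w3.png"),c)
# rack hole/corner
f=lambda u,v,z:at("wrist",(100+(u+.5)/2.2222-.5,(v+.5)/2.2222-.5),z,c)
K=[f(u,v,.032) for u,v in[(232,291),(557,156),(591,265),(274,391)]]
m=np.mean(K,0);d=K[1]-K[0]+K[2]-K[3];print("rack",m,np.arctan2(d[1],d[0]),np.linalg.norm(d)/2); d/=np.linalg.norm(d)
for k in(-.062,0,.062):print((m+k*d).round(4))
c2=pickle.load(open("w2.pkl","rb"));w=lambda u,v,z,:at("wrist",(240+(u+.5)/10-.5,110+(v+.5)/10-.5),z,c2).round(4)
print("nut hole",w(292,300,.12),"outline",w(294,298,.113),"corners",w(293,178,.114),w(293,420,.114),"washer",w(296,290,.107))
# rim fit
g=lambda u,v,z:at("wrist",(u*.7,v*.7),z,c2).round(4)
print("rim",g(385,200,.163),g(301,200,.163),g(468,200,.163),g(385,116,.163),g(385,284,.163))
s=ctrl.sense();print(s["tcp_pos"])
```

```text
[345.3 102.5] 551 [ 0.4988 -0.3586 -0.1687] 0.757
[286.8 126.5] 486 [ 0.4786 -0.2999 -0.2149] 0.336
[231.2 149.4] 571 [ 0.46   -0.2425 -0.4304] 0.346
rack [ 0.47943108 -0.30164898  0.032     ] -1.2420765716591369 0.19927973421048112
[ 0.4594 -0.243   0.032 ]
[ 0.4794 -0.3016  0.032 ]
[ 0.4994 -0.3603  0.032 ]
nut hole [0.5206 0.0969 0.12  ] outline [0.5204 0.0968 0.113 ] corners [0.5327 0.0963 0.114 ] [0.5077 0.0976 0.114 ] washer [0.5208 0.0967 0.107 ]
rim [0.5228 0.0955 0.163 ] [0.5252 0.1488 0.163 ] [0.5205 0.0429 0.163 ] [0.5731 0.0931 0.163 ] [0.4681 0.0982 0.163 ]
[ 0.41917657 -0.28475192  0.33991718]
```

```bash
sed -i 's/m=cv2.inRange.*; m\[260/i16=im.astype(int); m=((i16[...,0]-i16[...,2]>60)\&(i16[...,0]>1.6*i16[...,1])).astype(np.uint8); m[260/' fit.py
```

Run:
```python
from fit import *
c=pickle.load(open("w3.pkl","rb")); im=cv2.imread("pics/w3.png"); print(im[126,287],im[140,228]); fit(im,c)
```

```text
[233 119  71] [225 108  57]
[345.1 102.7] 570 [ 0.4988 -0.3596 -0.0813] 0.695
[286.6 126.4] 513 [ 0.4786 -0.3003 -0.181 ] 0.268
[231.4 149.3] 589 [ 0.4595 -0.2428 -0.3689] 0.308
```

Run:
```python
from fit import *
c=pickle.load(open("w3.pkl","rb")); im=cv2.imread("pics/w3.png")
Rm=cv2.Rodrigues(c["rvec"])[0]; print("cam",-Rm.T@c["tvec"],"axis",Rm[2])
v=cv2.resize(im[60:190,190:390],(800,520),interpolation=cv2.INTER_CUBIC)
for p in [(.4994,-.3603,-.22),(.4786,-.3003,-.181),(.4595,-.2428,-.3)]:
    p=np.array(p);t=p[2]; e=np.array([np.cos(t),np.sin(t)]); f=np.array([-e[1],e[0]])
    for z in(.078,.134):
        q=(proj("wrist",[[*(p[:2]+a*e*.017+b*f*.0085),z] for a,b in((1,1),(1,-1),(-1,-1),(-1,1))],c)-[190,60]+.5)*4-.5
        cv2.polylines(v,[q.round().astype(np.int32)],True,(0,0,255) if z>.1 else (0,255,0),1)
cv2.imwrite("pics/ov.png",v)
```

```text
cam [ 0.48737099 -0.28871193  0.46666111] axis [-0.26323019  0.01307021 -0.96464451]
```

View pics/ov.png

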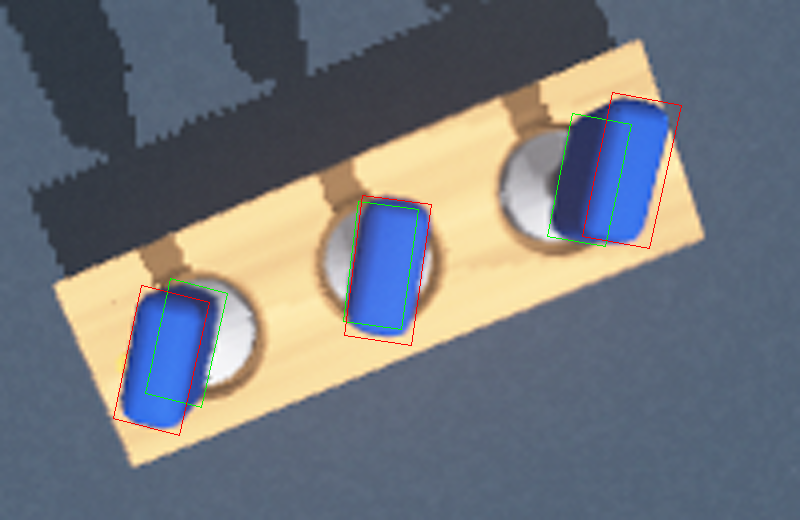

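The overlays match the image to within 1–2 mm, and all keys stand at a yaw of about -0.2. I'll start with the key nearest the drum.

Run:
```python
from h import *
go([.4595,-.2435,.20],down(-.2))
go([.4595,-.2435,.112],down(-.2),(np.array([.4595,-.2435,.20]),down(-.2)))
```

```text
shift [ 0.0383 -0.043   0.1399] then rot [-0.0008  0.0007  0.1513]
shift [0.    0.    0.088] then rot [0. 0. 0.]
```

>>> shift_gripper(
  offsets=[
    [0.0128,-0.0143,0.03,0,0,0],
    [0.0128,-0.0143,0.03,0,0,0],
    [0.0127,-0.0144,0.03,0,0,0],
    [0,0,0.025,0,0,0.0757],
    [0,0,0.0249,0,0,0.0756],
    [0,0,0,0,0,0],
  ],
  finger_gap=0.042,
)

```text
clock: 12.05
tcp_pos: [0.4586, -0.2407, 0.1971]
orientation: [0.995, -0.098, -0.003, -0.002]
force: [-0.7, 0.1, 0.4]
opening: 0.0419
grasp_force: 0.0
```

Run:
```python
from h import *
go([.4595,-.2435,.112],down(-.2))
```

```text
shift [0.002  0.0029 0.0851] then rot [-0.0035  0.006   0.0029]
```

>>> shift_gripper(
  offsets=[
    [0,0.001,0.03,0,0,0],
    [0,0,0.03,0,0,0],
    [0,0,0.02,0,0,0],
    [0,0,0.007,0,0,0],
    [0,0,0,0,0,0],
  ],
)

```text
clock: 12.55
tcp_pos: [0.4603, -0.2443, 0.1137]
orientation: [0.995, -0.098, -0.0, -0.0]
force: [-0.2, -0.3, -0.7]
opening: 0.0416
grasp_force: 0.0
```

Run:
```python
from h import *
go([.4595,-.2435,.112],down(-.2))
```

```text
shift [-0.0009 -0.0006  0.0017] then rot [-0.0003  0.0004  0.0033]
```

>>> shift_gripper(
  offsets=[
    [0,0,0,0,0,0],
    [0,0,0,0,0,0],
    [0,0,0,0,0,0],
    [0,0,0,0,0,0],
    [0,0,0,0,0,0],
    [0,0,0,0,0,0],
  ],
  finger_gap=0.005,
  force=50,
)

```text
clock: 13.15
tcp_pos: [0.4609, -0.2448, 0.1144]
orientation: [0.995, -0.099, 0.001, 0.0]
force: [0.1, 2.3, 6.7]
opening: 0.0169
grasp_force: 48.9
```

```bash
python3 - <<'E'
from h import *
go([.4595,-.2435,.112],down(-.2))
E
```

```text
shift [-0.0016 -0.001   0.0023] then rot [ 0.0002 -0.0014  0.0018]
```

>>> shift_gripper(
  offsets=[
    [0,0,-0.02,0,0,0],
    [0,0,-0.04,0,0,0],
    [0,0,-0.045,0,0,0],
    [0,0,-0.045,0,0,0],
    [0,0,-0.04,0,0,0],
  ],
)

```text
clock: 13.65
tcp_pos: [0.4601, -0.2447, 0.3055]
orientation: [0.995, -0.099, 0.0, 0.0]
force: [1.1, 0.0, -2.0]
opening: 0.0165
grasp_force: 48.9
```

Run:
```python
from h import *
go([.5205,.0968,.305],down(-.05))
```

```text
shift [-8.000e-03 -3.467e-01  3.000e-04] then rot [ 0.0006 -0.0007 -0.1483]
```

>>> shift_gripper(
  offsets=[
    [-0.0008,-0.02,0,0,0,0],
    [-0.0008,-0.036,0,0,0,0],
    [-0.0008,-0.04,0,0,0,0],
    [-0.0008,-0.04,0,0,0,0],
    [-0.0008,-0.04,0,0,0,0],
    [-0.0008,-0.04,0,0,0,0],
    [-0.0008,-0.04,0,0,0,0],
    [-0.0008,-0.04,0,0,0,0],
    [-0.0008,-0.035,0,0,0,0],
    [-0.0008,-0.0157,0,0,0,0],
    [0,0,0,0,0,-0.074],
    [0,0,0,0,0,-0.074],
    [0,0,0,0,0,0],
  ],
)

```text
clock: 14.95
tcp_pos: [0.5204, 0.097, 0.3029]
orientation: [1.0, -0.025, -0.0, 0.0]
force: [-0.3, -0.5, -2.1]
opening: 0.0167
grasp_force: 48.9
```

Run:
```python
from h import *
go([.5205,.0968,.305],down(-.05))
s=ctrl.sense()
im=ctrl.get_image("wrist"); cv2.imwrite("pics/w4.png",im)
c=ctrl.get_calibration("wrist"); pickle=__import__("pickle"); pickle.dump((c,s),open("w4.pkl","wb"))
```

```text
shift [ 0.0001  0.0002 -0.0021] then rot [0.0002 0.0007 0.001 ]
```

Create kx.py:
```python
from h import *
def kx(im,c,s,off=.1055):
    i=im.astype(int); m=((i[...,0]-i[...,2]>40)&(i[...,0]>1.6*i[...,1])).astype(np.uint8)
    p=np.array(s["tcp_pos"]);q=R.from_quat(s["orientation"])
    B=np.array([[a*.017,b*.0085,off-z] for z in(.07,.126) for a in(-1,1) for b in(-1,1)])
    u=proj("wrist",q.apply(B)+p,c); x0,y0=u.min(0);x1,y1=u.max(0); print("model",u.round(1).tolist())
    n,l,st,ce=cv2.connectedComponentsWithStats(m)
    for k in range(1,n):
        if st[k,4]>150: print(st[k],ce[k].round(1))
```

Run:
```python
from kx import *
import pickle
c,s=pickle.load(open("w4.pkl","rb"));im=cv2.imread("pics/w4.png");kx(im,c,s)
cv2.imwrite("pics/w4b.png",cv2.resize(im[60:330,100:460],(800,600),interpolation=cv2.INTER_CUBIC))
```

```text
model [[258.7, 281.6], [289.9, 281.5], [257.8, 222.2], [290.6, 222.1], [252.4, 350.9], [296.7, 350.8], [250.3, 270.1], [298.4, 270.0]]
[199  62  29  11 291] [213.3  67.2]
[ 253  230   46   69 2633] [274.9 267.1]
[253 333  43  17 637] [273.9 340.4]
[ 23 359  70  12 376] [ 58.4 365.4]
```

View pics/w4b.png

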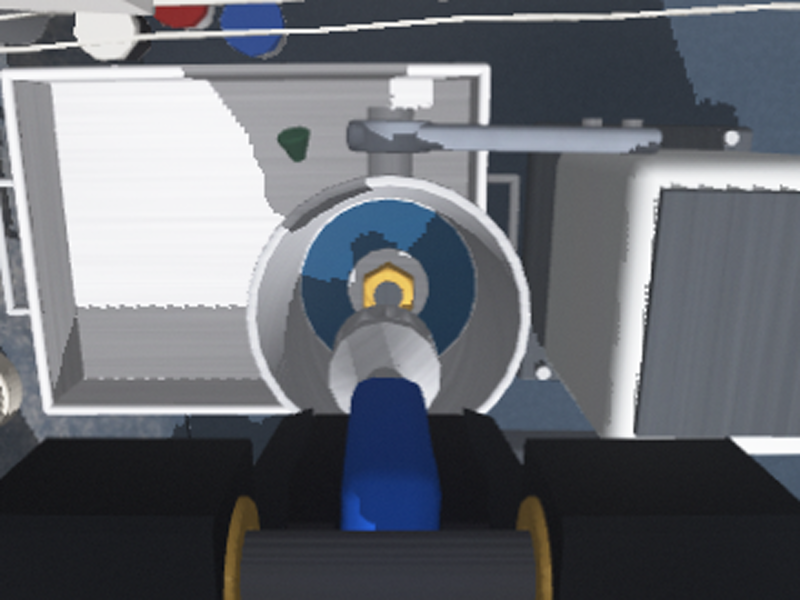

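The last view shows the socket at (385,360) just in front of the nut at (387,290), with the leading edge of its lower rim at row 305. I'll check the key's offset along tool x against the socket model.

Run:
```python
from kx import *
import pickle
c,s=pickle.load(open("w4.pkl","rb"))
p=np.array(s["tcp_pos"]);q=R.from_quat(s["orientation"]);t=np.linspace(0,2*np.pi,73)
for dx in(-.004,-.002,0,.002):
  for z in(.0815,.1055):
    u=proj("wrist",q.apply(np.c_[dx+.017*np.cos(t),.017*np.sin(t),0*t+z])+p,c)
    u=(u-[100,60]+.5)*2.2222-.5
    print(dx,z,"x",u[:,0].min().round(),u[:,0].max().round(),"ytop",u[:,1].min().round(),"yctr",u[[18,54],1].mean().round())
n=proj("wrist",[.5205,.0968,.12],c)[0]; print("nut pred",(n-[100,60]+.5)*2.2222-.5)
im=cv2.imread("pics/w4.png"); print([tuple(im[r,273]) for r in range(185,212,2)])
```

```text
-0.004 0.0815 x 331.0 444.0 ytop 327.0 yctr 381.0
-0.004 0.1055 x 336.0 439.0 ytop 308.0 yctr 357.0
-0.002 0.0815 x 331.0 444.0 ytop 320.0 yctr 375.0
-0.002 0.1055 x 336.0 439.0 ytop 302.0 yctr 352.0
0 0.0815 x 331.0 444.0 ytop 314.0 yctr 369.0
0 0.1055 x 336.0 439.0 ytop 296.0 yctr 346.0
0.002 0.0815 x 331.0 444.0 ytop 307.0 yctr 362.0
0.002 0.1055 x 336.0 439.0 ytop 290.0 yctr 340.0
nut pred [387.86501484 294.87974666]
[(np.uint8(99), np.uint8(197), np.uint8(234)), (np.uint8(111), np.uint8(103), np.uint8(98)), (np.uint8(110), np.uint8(102), np.uint8(97)), (np.uint8(110), np.uint8(102), np.uint8(97)), (np.uint8(112), np.uint8(102), np.uint8(98)), (np.uint8(109), np.uint8(101), np.uint8(96)), (np.uint8(100), np.uint8(96), np.uint8(96)), (np.uint8(101), np.uint8(98), np.uint8(97)), (np.uint8(104), np.uint8(99), np.uint8(98)), (np.uint8(97), np.uint8(94), np.uint8(93)), (np.uint8(145), np.uint8(140), np.uint8(140)), (np.uint8(142), np.uint8(137), np.uint8(136)), (np.uint8(145), np.uint8(141), np.uint8(139)), (np.uint8(137), np.uint8(132), np.uint8(130))]
```

>>> shift_gripper(
  offsets=[
    [0.002,0.0005,0.01,0,0,0],
    [0,0,0.025,0,0,0],
    [0,0,0.025,0,0,0],
    [0,0,0.01,0,0,0],
    [0,0,0,0,0,0],
  ],
)

```text
clock: 15.5
tcp_pos: [0.5215, 0.096, 0.2312]
orientation: [1.0, -0.026, -0.002, -0.0]
force: [0.7, 0.2, -2.5]
opening: 0.0166
grasp_force: 48.9
```

>>> shift_gripper(
  offsets=[
    [0,0,0.004,0,0,0],
    [0,0,0.003,0,0,0],
    [0,0,0,0,0,0],
  ],
)

```text
clock: 15.8
tcp_pos: [0.523, 0.0962, 0.2268]
orientation: [1.0, -0.025, 0.0, 0.0]
force: [-0.6, 0.1, -1.8]
opening: 0.0166
grasp_force: 48.9
```

>>> shift_gripper(
  offsets=[
    [0,0,0.003,0,0,0],
    [0,0,0.003,0,0,0],
    [0,0,0,0,0,0],
  ],
)

```text
clock: 16.1
tcp_pos: [0.5242, 0.0963, 0.2236]
orientation: [1.0, -0.025, 0.002, -0.0]
force: [-3.6, 0.5, 14.3]
opening: 0.0168
grasp_force: 49.9
```

>>> shift_gripper(
  offsets=[
    [0,0,0.001,0,0,0],
    [-0.0015,0,0,0,0,0],
    [0,0,0,0,0,0],
  ],
)

```text
clock: 16.4
tcp_pos: [0.5236, 0.0963, 0.2235]
orientation: [1.0, -0.025, 0.004, -0.0]
force: [-2.3, 1.0, 16.7]
opening: 0.0165
grasp_force: 49.9
```

>>> shift_gripper(
  offsets=[
    [-0.0015,0,0,0,0,0],
    [0,0,0,0,0,0],
  ],
)

```text
clock: 16.6
tcp_pos: [0.5227, 0.0963, 0.2236]
orientation: [1.0, -0.025, 0.005, -0.0]
force: [0.8, -0.4, 13.1]
opening: 0.0166
grasp_force: 49.9
```

>>> shift_gripper(
  offsets=[
    [-0.001,0.001,0,0,0,0],
    [0,0,0,0,0,0],
  ],
)

```text
clock: 16.8
tcp_pos: [0.5221, 0.0959, 0.2237]
orientation: [1.0, -0.025, 0.005, -0.001]
force: [1.2, 2.9, 12.8]
opening: 0.0168
grasp_force: 49.9
```

>>> shift_gripper(
  offsets=[
    [0.0015,-0.002,0,0,0,0],
    [0,0,0,0,0,0],
  ],
)

```text
clock: 17.0
tcp_pos: [0.5231, 0.0968, 0.2236]
orientation: [1.0, -0.025, 0.004, 0.001]
force: [-0.9, -1.5, 15.5]
opening: 0.0166
grasp_force: 49.9
```

>>> shift_gripper(
  offsets=[
    [0.002,0,0,0,0,0],
    [0,0,0,0,0,0],
  ],
)

```text
clock: 17.2
tcp_pos: [0.5243, 0.0967, 0.2235]
orientation: [1.0, -0.025, 0.003, 0.001]
force: [-4.1, -1.0, 19.1]
opening: 0.0166
grasp_force: 49.9
```

Key 1 is centred on the bevel, with the side forces changing sign, but it stops at the nut's top, so it doesn't fit. I'll put it back.

>>> shift_gripper(
  offsets=[
    [0,0,-0.01,0,0,0],
    [0,0,-0.03,0,0,0],
    [0,0,-0.045,0,0,0],
    [0,0,0,0,0,0],
  ],
)

```text
clock: 17.6
tcp_pos: [0.5253, 0.0973, 0.3112]
orientation: [1.0, -0.025, 0.006, -0.0]
force: [0.8, -0.5, -1.0]
opening: 0.0165
grasp_force: 49.9
```

Run:
```python
from h import *
go([.4602,-.2446,.305],down(-.2))
```

```text
shift [-0.0479  0.3447  0.0055] then rot [-0.0012 -0.0114  0.1499]
```

>>> shift_gripper(
  offsets=[
    [-0.0048,0.02,0.0005,0,0,0],
    [-0.0048,0.036,0.0005,0,0,0],
    [-0.0048,0.04,0.0005,0,0,0],
    [-0.0048,0.04,0.0005,0,0,0],
    [-0.0048,0.04,0.0005,0,0,0],
    [-0.0048,0.04,0.0005,0,0,0],
    [-0.0048,0.04,0.0005,0,0,0],
    [-0.0048,0.04,0.0005,0,0,0],
    [-0.0048,0.034,0,0,0,0],
    [-0.0047,0.0147,0,0,0,0],
    [0,0,0,0,0,0.075],
    [0,0,0,0,0,0.075],
    [0,0,0,0,0,0],
    [0,0,0,0,0,0],
  ],
)

```text
clock: 19.0
tcp_pos: [0.4571, -0.244, 0.3]
orientation: [0.995, -0.099, -0.0, -0.0]
force: [0.9, -0.1, -1.6]
opening: 0.0168
grasp_force: 49.9
```

Run:
```python
from h import *
go([.4602,-.2446,.115],down(-.2))
```

```text
shift [3.30e-03 1.00e-04 1.85e-01] then rot [-0.0005  0.0004  0.0023]
```

>>> shift_gripper(
  offsets=[
    [0.0028,0,0.02,0,0,0],
    [0,0,0.04,0,0,0],
    [0,0,0.045,0,0,0],
    [0,0,0.04,0,0,0],
    [0,0,0.01,0,0,0],
    [0,0,0,0,0,0],
  ],
)

```text
clock: 19.6
tcp_pos: [0.4591, -0.2442, 0.1441]
orientation: [0.995, -0.099, -0.001, -0.001]
force: [-0.1, -0.5, -1.6]
opening: 0.0166
grasp_force: 49.9
```

>>> shift_gripper(
  offsets=[
    [0,0,0.015,0,0,0],
    [0,0,0.013,0,0,0],
    [0,0,0,0,0,0],
  ],
)

```text
clock: 19.9
tcp_pos: [0.4599, -0.2452, 0.1175]
orientation: [0.995, -0.1, -0.0, 0.0]
force: [0.7, 0.4, -1.4]
opening: 0.0165
grasp_force: 49.9
```

>>> shift_gripper(
  offsets=[
    [0,0,0.003,0,0,0],
    [0,0,0,0,0,0],
    [0,0,0,0,0,0],
  ],
)

```text
clock: 20.2
tcp_pos: [0.4602, -0.2455, 0.115]
orientation: [0.995, -0.1, 0.0, 0.0]
force: [-0.8, 0.5, -1.5]
opening: 0.0168
grasp_force: 49.9
```

>>> shift_gripper(
  offsets=[
    [0,0,0.0015,0,0,0],
    [0,0,0,0,0,0],
    [0,0,0,0,0,0],
  ],
)

```text
clock: 20.5
tcp_pos: [0.4605, -0.2457, 0.1141]
orientation: [0.995, -0.1, 0.001, 0.001]
force: [-1.8, 1.1, 5.1]
opening: 0.0163
grasp_force: 49.9
```

>>> shift_gripper(
  offsets=[
    [0,0,0,0,0,0],
    [0,0,0,0,0,0],
    [0,0,0,0,0,0],
    [0,0,0,0,0,0],
    [0,0,0,0,0,0],
  ],
  finger_gap=0.042,
)

```text
clock: 21.0
tcp_pos: [0.4597, -0.2452, 0.1127]
orientation: [0.995, -0.1, -0.0, -0.0]
force: [0.3, -0.9, 0.7]
opening: 0.0418
grasp_force: 0.0
```

>>> shift_gripper(
  offsets=[
    [0,0,-0.02,0,0,0],
    [0,0,-0.04,0,0,0],
    [0,0,-0.04,0,0,0],
    [0,0,0,0,0,0],
  ],
)

```text
clock: 21.4
tcp_pos: [0.4625, -0.2474, 0.2188]
orientation: [0.995, -0.1, 0.004, 0.003]
force: [1.0, -0.3, 0.3]
opening: 0.0417
grasp_force: 0.0
```

Run:
```python
from h import *
go([.4786,-.3003,.205],down(-.19))
```

```text
shift [0.0262 0.0486 0.0142] then rot [ 0.0052 -0.0091 -0.0101]
```

>>> shift_gripper(
  offsets=[
    [0.0145,0.025,0.003,0,0,0],
    [0.0145,0.025,0.003,0,0,-0.01],
    [0,0,0,0,0,0],
    [0,0,0,0,0,0],
  ],
)

```text
clock: 21.8
tcp_pos: [0.4777, -0.2997, 0.2056]
orientation: [0.995, -0.095, -0.001, -0.001]
force: [-1.3, 0.2, 0.6]
opening: 0.0422
grasp_force: 0.0
```

Run:
```python
from h import *
go([.4786,-.3003,.1135],down(-.19))
```

```text
shift [0.0011 0.0006 0.0921] then rot [-0.0014  0.0018 -0.0013]
```

>>> shift_gripper(
  offsets=[
    [0.0005,0.0003,0.03,0,0,0],
    [0,0,0.035,0,0,0],
    [0,0,0.02,0,0,0],
    [0,0,0.007,0,0,0],
    [0,0,0,0,0,0],
  ],
)

```text
clock: 22.3
tcp_pos: [0.478, -0.2991, 0.1139]
orientation: [0.995, -0.095, -0.001, -0.001]
force: [-0.3, 0.3, 0.2]
opening: 0.042
grasp_force: 0.0
```

>>> shift_gripper(
  offsets=[
    [0,0,0,0,0,0],
    [0,0,0,0,0,0],
    [0,0,0,0,0,0],
    [0,0,0,0,0,0],
    [0,0,0,0,0,0],
  ],
  finger_gap=0.005,
  force=50,
)

```text
clock: 22.8
tcp_pos: [0.4794, -0.3009, 0.116]
orientation: [0.995, -0.095, 0.001, 0.001]
force: [-0.1, 0.9, 5.7]
opening: 0.0166
grasp_force: 49.6
```

>>> shift_gripper(
  offsets=[
    [0,0,-0.02,0,0,0],
    [0,0,-0.04,0,0,0],
    [0,0,-0.045,0,0,0],
    [0,0,-0.045,0,0,0],
    [0,0,-0.04,0,0,0],
    [0,0,0,0,0,0],
  ],
)

```text
clock: 23.4
tcp_pos: [0.4807, -0.3023, 0.3117]
orientation: [0.995, -0.095, 0.004, 0.004]
force: [-0.5, -0.5, -1.4]
opening: 0.0169
grasp_force: 49.6
```

```bash
python3 - <<'E'
from h import *
go([.5205,.0968,.305],down(-.05))
E
```

```text
shift [-0.0365 -0.3994  0.0039] then rot [ 0.0069 -0.009  -0.1403]
```

>>> shift_gripper(
  offsets=[
    [-0.003,-0.024,0,0,0,0],
    [-0.003,-0.04,0,0,0,0],
    [-0.003,-0.04,0,0,0,0],
    [-0.003,-0.04,0,0,0,0],
    [-0.003,-0.04,0,0,0,0],
    [-0.003,-0.04,0,0,0,0],
    [-0.003,-0.04,0,0,0,0],
    [-0.003,-0.04,0,0,0,0],
    [-0.003,-0.04,0,0,0,0],
    [-0.003,-0.035,0,0,0,0],
    [-0.003,-0.02,0,0,0,0],
    [0,0,0,0,0,-0.07],
    [0,0,0,0,0,-0.07],
    [0,0,0,0,0,0],
    [0,0,0,0,0,0],
  ],
)

```text
clock: 24.9
tcp_pos: [0.5214, 0.0976, 0.3038]
orientation: [1.0, -0.026, -0.001, 0.0]
force: [-0.3, 0.8, -0.6]
opening: 0.0167
grasp_force: 49.6
```

Add to kx.py:
```python
def run(name):
    import pickle
    s=ctrl.sense(); c=ctrl.get_calibration("wrist"); im=ctrl.get_image("wrist"); cv2.imwrite(f"pics/{name}.png",im); pickle.dump((c,s),open(name+".pkl","wb"))
    kx(im,c,s); i=im.astype(int)
    print("col",i[186:226:2,273].mean(1).round().tolist())
```

Run:
```python
from kx import *
run("w5"); go([.5225,.0964,.235],down(-.05))
```

```text
model [[259.0, 281.5], [290.2, 281.5], [258.2, 222.1], [291.1, 222.1], [252.8, 350.8], [297.2, 350.7], [251.0, 270.0], [299.1, 270.0]]
[199  63  29  12 292] [213.4  68.4]
[ 253  224   44   75 2890] [274.5 264.2]
[255 333  38   9 288] [273.7 336.5]
[ 23 360  70  11 335] [ 59.3 365.7]
col [175.0, 104.0, 102.0, 102.0, 97.0, 107.0, 110.0, 101.0, 125.0, 125.0, 127.0, 126.0, 125.0, 124.0, 125.0, 127.0, 128.0, 120.0, 95.0, 63.0]
shift [0.0012 0.0011 0.0691] then rot [ 0.      0.0012 -0.0023]
```

>>> shift_gripper(
  offsets=[
    [-0.0014,0.001,0.01,0,0,0],
    [0,0,0.025,0,0,0],
    [0,0,0.025,0,0,0],
    [0,0,0.009,0,0,0],
    [0,0,0,0,0,0],
  ],
)

```text
clock: 25.45
tcp_pos: [0.5192, 0.0966, 0.234]
orientation: [1.0, -0.026, -0.002, -0.0]
force: [-0.1, 0.1, -1.9]
opening: 0.0167
grasp_force: 49.6
```

>>> shift_gripper(
  offsets=[
    [0,0,0.004,0,0,0],
    [0,0,0.003,0,0,0],
    [0,0,0,0,0,0],
  ],
)

```text
clock: 25.75
tcp_pos: [0.5206, 0.0967, 0.2292]
orientation: [1.0, -0.025, 0.0, 0.0]
force: [0.4, -0.4, -1.7]
opening: 0.0165
grasp_force: 49.6
```

>>> shift_gripper(
  offsets=[
    [0,0,0.003,0,0,0],
    [0,0,0.003,0,0,0],
    [0,0,0,0,0,0],
  ],
)

```text
clock: 26.05
tcp_pos: [0.5201, 0.0968, 0.2224]
orientation: [1.0, -0.025, -0.0, -0.0]
force: [-1.0, 0.5, -2.0]
opening: 0.0167
grasp_force: 49.6
```

>>> shift_gripper(
  offsets=[
    [0,0,0.002,0,0,0],
    [0,0,0.002,0,0,0],
    [0,0,0,0,0,0],
  ],
)

```text
clock: 26.35
tcp_pos: [0.5201, 0.0968, 0.2185]
orientation: [1.0, -0.025, -0.0, -0.0]
force: [0.6, 0.6, -1.2]
opening: 0.017
grasp_force: 49.6
```

>>> shift_gripper(
  offsets=[
    [0,0,0.002,0,0,0],
    [0,0,0.001,0,0,0],
    [0,0,0,0,0,0],
  ],
)

```text
clock: 26.65
tcp_pos: [0.5202, 0.0968, 0.2156]
orientation: [1.0, -0.025, -0.0, -0.0]
force: [0.8, -0.5, -1.0]
opening: 0.0167
grasp_force: 49.6
```

>>> shift_gripper(
  offsets=[
    [0,0,0.002,0,0,0],
    [0,0,0.001,0,0,0],
    [0,0,0,0,0,0],
  ],
)

```text
clock: 26.95
tcp_pos: [0.5208, 0.0967, 0.2139]
orientation: [1.0, -0.025, 0.001, 0.0]
force: [-1.1, 1.3, 4.5]
opening: 0.0168
grasp_force: 49.6
```

>>> shift_gripper(
  offsets=[
    [0,0,0.002,0,0,0],
    [0,0,0,0,0,0],
    [0,0,0,0,0,0],
  ],
)

```text
clock: 27.25
tcp_pos: [0.5215, 0.0968, 0.2139]
orientation: [1.0, -0.025, 0.002, 0.0]
force: [-4.6, -0.4, 15.9]
opening: 0.0168
grasp_force: 49.7
```

>>> shift_gripper(
  offsets=[
    [0,0,0.002,0,0,0],
    [0,0,0,0,0,0],
    [0,0,0,0,0,0],
  ],
)

```text
clock: 27.55
tcp_pos: [0.5223, 0.0968, 0.2138]
orientation: [1.0, -0.025, 0.003, 0.0]
force: [-7.6, 0.2, 25.7]
opening: 0.0165
grasp_force: 49.9
```

>>> shift_gripper(
  offsets=[
    [-0.001,0,-0.002,0,0,0],
    [0,0,0,0,0,0],
    [0,0,0,0,0,0],
    [0,0,0,0,0,0],
  ],
)

```text
clock: 27.95
tcp_pos: [0.5211, 0.0968, 0.2138]
orientation: [1.0, -0.025, 0.003, 0.0]
force: [-1.5, -0.2, 13.2]
opening: 0.0167
grasp_force: 49.9
```

Run:
```python
from fit import *
# other two keys still upright in rack? drum contents colour check
t=ctrl.get_image("top").astype(int); b=((t[...,0]-t[...,2]>60)&(t[...,0]>1.5*t[...,1])).astype(np.uint8); b[:,:340]=0
n,l,st,ce=cv2.connectedComponentsWithStats(b[:260])
for k in range(1,n):
    if st[k,4]>20: print(st[k,4],ce[k].round(1))
for p in[(.4600,-.2446,.134),(.4994,-.359,.134)]: print(proj("top",p))
```

```text
75 [412.  217.6]
70 [367.5 233.6]
[[368.53732515 231.71900299]]
[[412.85885751 216.93278651]]
```

The key is home under a steady 13 N, and the other two stand in their holes. I'm handing the job in.

```bash
python3 -c "
from cell import ctrl
print(ctrl.finish_job())"
```

```text
the job is handed in; nothing more can be done
None
```

The job is handed in: the drum came up empty and is back against its stop, key 1 did not fit and stands in the rack again, and key 2 is fully home on the nut, held with about 13 N of push; key 3 was not needed, and of the seven pieces of media I could only see one in the pan, as the drum hid the rest.

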